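# Angle the rail past the post into its bay

## Task

Put the loose length of aluminium rail away in the low three-sided bay on the bench by pushing it with the fingertips: swing one end in, slip that end behind the steel post, then push the other end in, until the whole rail lies flat against the bay's back wall, between its two end walls. Keep the rail down on the bench throughout (no picking up), and leave all the other things on the bench where they are.

Things in the scene. Friction and masses are not known exactly. Their poses are not given: they have to be found in the camera images.
- rail: straight aluminium profile, 250 mm long (its x axis), 30 mm wide (y), 30 mm high, both ends alike, about 0.24 kg (varies), loose on the bench and sliding with ordinary friction. Origin at the centre of its underside. It starts in front of the bay (on the robot's side), roughly parallel to it, shifted towards the end away from the post, so that its +y end is short of the post
- rail_end1 (a point): centre of one end face of the rail (rail +x end, 125 mm from its middle, 15 mm up)
- rail_end2 (a point): centre of the other end face of the rail (rail -x end, 15 mm up)
- bay: fixed low dark steel bay of three walls standing on the bench, no floor of its own, open towards the robot. Origin at bench level in the middle of the inner face of the back wall; its x axis points out through the back wall away from the robot, its y axis runs along the back wall. All walls 12 mm thick and 30 mm high. Clear length between the end walls 290 mm (y from -145 to +145 mm); the end walls reach 45 mm out from the back wall (x from -45 to 0)
- post: fixed upright steel post, 22 mm in diameter, 60 mm high, standing in front of the bay near its +y end; origin on its axis at bench level, axes parallel to the bay's. Its axis is 75 to 95 mm from the bay's middle in +y and 70 to 76 mm in front of the back wall, leaving about 60 mm between post and back wall
- tape: roll of black tape lying flat, 60 mm across, 20 mm high; bystander, origin under its centre
- jar: small closed clear jar with grey cap, 42 mm across, 55 mm high, standing near the bay's right (-y) end; bystander, origin under its centre
- plug: black two-pin connector block 22 x 30 mm, 48 mm high, standing; bystander, origin under its centre
- meter: white electricity meter lying on its back, 170 x 120 x 55 mm; bystander, origin under its centre
- screwdriver: screwdriver with black handle lying on the left near the robot, along y; bystander
- probe: small grey round reading head with black stub on top, 32 mm across, 50 mm high, standing; bystander, origin under its centre
- cover: grey open-topped terminal cover, 60 x 110 x 30 mm; bystander, origin under its centre
There are look-alikes about, which are no part of the job. What is shaped like the post but yellow is not meant.

How it is judged:
By the outcome, as a careful person would: the job done as asked, in the order asked, and still so for the second after the job is handed in, with the robot touching nothing.
It also fails if it takes over 54 s, if anything falls off the work surface, if the arm or the gripper's body presses on something with over 40 N, if the wrist force passes 120 N, or if a joint passes its speed limit or range.

## Robot

A 6-joint arm with a two-finger parallel gripper is mounted at the origin on the work surface. World frame = base frame: x ahead of the robot, y to its left, z up, the work surface at z = 0. Lengths are in m, angles in degrees, forces in N, time in s.
With the tool pointing down it reaches from about 0.375 to 0.9 m from the base axis. Payload 3.1 kg.
Tool frame: the origin (TCP) lies where the fingers leave the gripper's body, on its centre line; the fingertips stand 70 mm ahead of it and the grasp point (between the pads) lies 51 mm ahead of it; y points along the fingers, z is the direction in which the jaws open and shut, and the axes are right-handed (so a half turn about y gives the same grasp; the last joint's range is limited). The gripper opens to 87 mm and grips with 3 to 60 N. Pads are 19 mm wide; open, the fingers measure 117 mm over their backs; the gripper's body (75 mm by 190 mm) begins 51 mm behind the grasp point.
Start: joints at [57.038, 30.224, 82.088, -0, 67.689, -10.227], TCP at [0.242, 0.576, 0.292] pointing down, gripper open.
Joint ranges: [-176.69, 176.69], [-43.24, 126.21], [12.49, 139.97], [-82, 262], [0, 151.66], [-163.58, 163.58]. Speed limits (degrees/s): [159.86, 159.86, 180, 180, 180, 180].

## Interface

Orientations are given as a 3x3 rotation matrix whose columns are the frame's x, y, z axes.
In Python, from rig import bot gives the robot as it stands.
- The arm moves only by the shell command python3 -m pendant 'ROWS'. ROWS is JSON, a list of rows, each a list of 3 entries, a list of its own where there are three numbers: the shift along the tool's x, y, z in cm, then the turn, a rotation vector about the tool's x, y, z in rad, then the closure, from 0 (fully open) to 1 (shut). In form: [[[dx, dy, dz], [ax, ay, az], jaw], ...]. A call has 1 to 20 rows; each row shifts and turns the commanded pose from where the row before left it, along the tool's axes as they then stand; what a row does not reach is not made up. A row lasts 1/12 s, in which the tool goes at most 41.7 mm and 7.16 degrees, less where a joint would pass 70% of its speed; a pose out of reach is approached as far as the arm can. A call with a gripper value outside its range is refused whole. The fingers move at their own pace and stop on an object; the grip force is fixed at half the most. Time passes only in rows, so rows that do not move let the fingers close. It gives the time, the measured TCP pose, the force and the opening at its end, in the units of the state.
- bot.read_state(): the state, without advancing time (a new reading comes with each control period).
- bot.capture(name): name is "side" or "top" or "wrist"; returns a dict with "img" (420x560x3 uint8, red, green, blue), "fx", "fy", "cx", "cy" (pixels), "R" (3x3) and "t" (3): a world point X has camera coordinates R X + t. Camera axes: x right, y down, z forward; pixel columns grow to the right and rows downward; lengths in m; the calibration is good to about 2 mm. A picture is of the moment at which its call begins. There is no depth.
- bot.hand_in(): hands the job in, once; it reports no verdict.
The state is a dict: "time_s": time; "joint_positions": joint angles; "qvel": joint speeds; "tau": joint torques, N m; "position": TCP position; "tcp_rot": TCP orientation; "force": force on the tool from outside, world axes, zero at the start; "moment": the same for the moment, N m; "opening": opening from 0.0 (shut) to 1.0 (fully open).
Only numpy, scipy, OpenCV 4.12 (cv2) and the standard library are available. Lean on these libraries where they do the work, as an engineer would, in place of code of your own. Each camera call takes 0.05 s, during which the arm holds its last target.

## Working session

There is one attempt and no reset: what is moved stays moved. The work goes in short steps, Python scripts to look and compute and a shell command to move; the robot and the scene stay as the last step left them, time stands still between calls to the robot, and variables do not carry over. Pictures are saved under pics/ and viewed, and the job is handed in when it is done.

```bash
ls; mkdir -p pics
python3 - <<'E'
from rig import bot
import cv2,numpy as np
s=bot.read_state();print(s['time_s'],s['position'],np.round(s['tcp_rot'],3).tolist(),s['opening'],s['force'])
for n in ["top","side"]:
    c=bot.capture(n);cv2.imwrite(f"pics/{n}0.png",c["img"][...,::-1]);np.savez(f"{n}0.npz",**c)
    print(n,c['fx'],c['cx'],c['cy'],np.round(c['R'],3).tolist(),c['t'])
E
```

```text
pics
0.0 [0.24120054 0.5759646  0.29128976] [[0.922, -0.001, 0.386], [-0.386, -0.002, 0.922], [-0.0, -1.0, -0.002]] 1.002340724419823 [-0.55842379  1.05950462 -0.2373314 ]
top 433.9136473811366 278.9903892419417 214.4305726905549 [[-0.12, -0.993, 0.001], [-0.968, 0.117, -0.22], [0.218, -0.027, -0.975]] [0.03508908 0.52549251 1.32564898]
side 399.2884966430495 276.5317520880474 211.79928810284855 [[-0.979, -0.203, 0.007], [-0.151, 0.709, -0.689], [0.135, -0.676, -0.725]] [0.4896256  0.12247242 0.96267745]
```

View pics/top0.png

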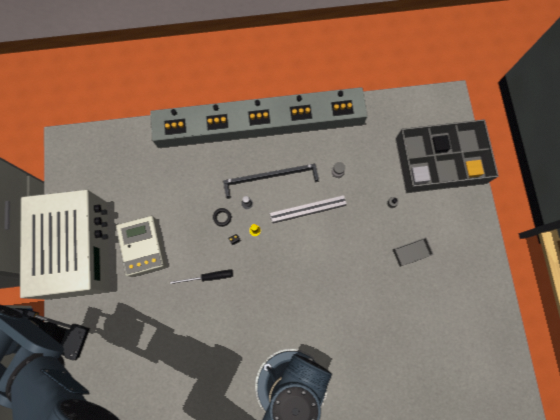

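View pics/side0.png

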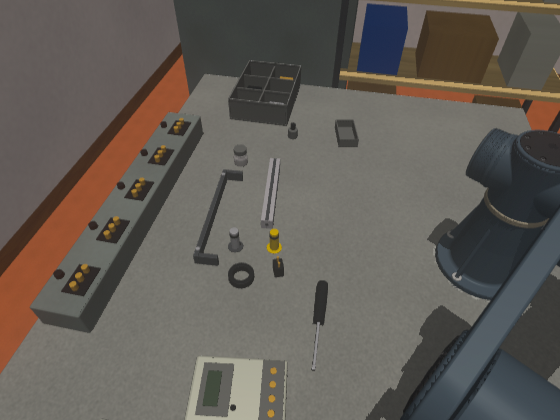

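The top view shows two post-shaped things: a steel-grey one at about (246,202) and a yellow one at (255,230). The grey one is in front of the bay's +y end and fits the description. The rail runs from (271,217) to (346,201), and the bay's back wall from (228,182) to (316,168). I'll enlarge to confirm.

Run:
```python
import cv2
a=cv2.imread("pics/top0.png");cv2.imwrite("pics/top0c.png",cv2.resize(a[145:255,200:360],None,fx=5,fy=5,interpolation=cv2.INTER_CUBIC))
a=cv2.imread("pics/side0.png");cv2.imwrite("pics/side0c.png",cv2.resize(a[135:290,180:320],None,fx=3.8,fy=3.8,interpolation=cv2.INTER_CUBIC))
```

```text
(no output)
```

View pics/top0c.png

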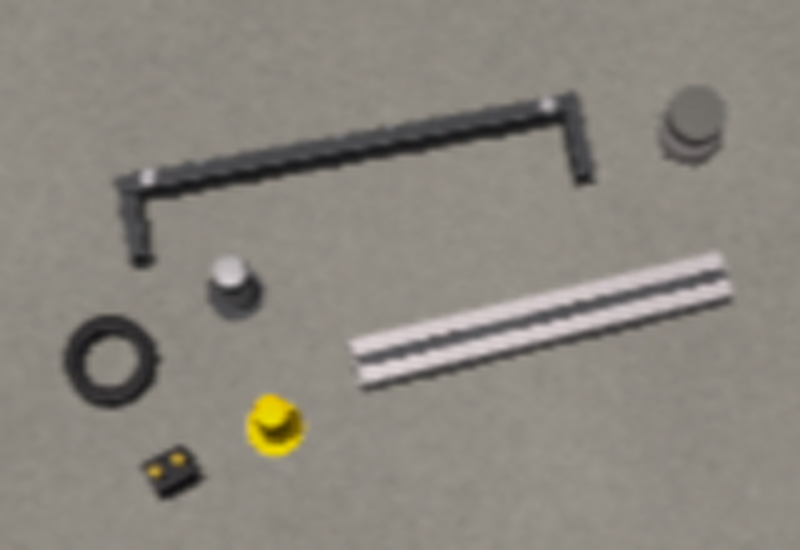

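View pics/side0c.png

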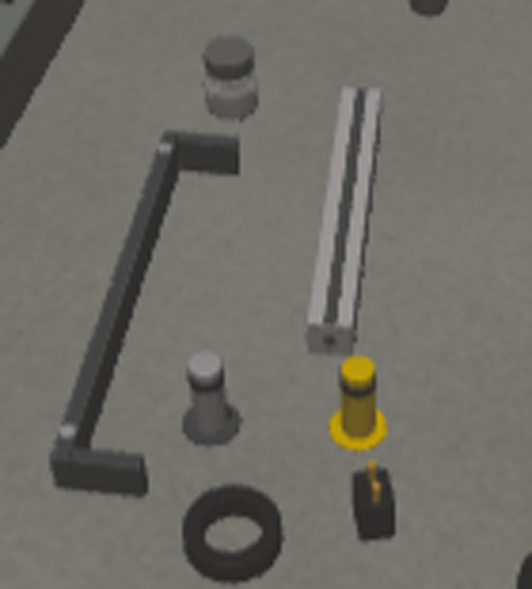

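```bash
cat > h.py <<'E'
import numpy as np
from scipy.optimize import least_squares
def load(n):
    d=np.load(n);return {k:d[k] for k in d.files}
def proj(c,X):
    p=np.asarray(X)@c['R'].T+c['t'];return np.stack([c['fx']*p[:,0]/p[:,2]+c['cx'],c['fy']*p[:,1]/p[:,2]+c['cy']],1)
def ray(c,uv,z):
    d=c['R'].T@np.array([(uv[0]-c['cx'])/c['fx'],(uv[1]-c['cy'])/c['fy'],1.]);o=-c['R'].T@c['t'];return o+d*(z-o[2])/d[2]
def w(p,M):
    M=np.asarray(M,float)/1000;c,s=np.cos(p[2]),np.sin(p[2])
    return np.stack([p[0]+c*M[:,0]-s*M[:,1],p[1]+s*M[:,0]+c*M[:,1],M[:,2]],1)
def fit(obs,p0):
    f=lambda p:np.concatenate([(proj(c,w(p,M))-np.asarray(uv)).ravel() for c,M,uv in obs])
    r=least_squares(f,p0,loss='soft_l1');return r.x,r.fun
E
python3 - <<'E'
from h import *
T=load('top0.npz');S=load('side0.npz')
t=lambda L:[(u/5+200-.4,v/5+145-.4) for u,v in L]
s=lambda L:[(u/3.8+180-.4,v/3.8+135-.4) for u,v in L]
print('cams',-T['R'].T@T['t'],-S['R'].T@S['t'])
bT=(T,[(12,157,30),(12,-157,30),(-45,157,0),(-45,-157,0)],t([(117,180),(577,95),(133,266),(592,182)]))
bS=(S,[(12,157,30),(-45,157,30),(-45,157,0),(12,157,0),(12,-157,30),(-45,-145,0)],s([(55,452),(147,460),(145,496),(58,487),(168,132),(238,175)]))
for o in ([bT],[bS],[bT,bS]):
    p,f=fit(o,[.75,0,0.1]);print('bay',p,np.degrees(p[2]));
print(np.round(f,1))
rT=(T,[(125,15,30),(125,-15,30),(125,-15,0),(-125,15,30),(-125,-15,30),(-125,-15,0)],t([(348,340),(360,378),(362,390),(720,252),(731,290),(733,300)]))
rS=(S,[(125,15,30),(125,-15,30),(125,15,0),(125,-15,0),(-125,15,30),(-125,-15,30)],s([(308,322),(352,325),(310,349),(350,353),(344,88),(382,90)]))
for o in ([rT],[rS],[rT,rS]):
    q,f=fit(o,[.7,-.05,1.6]);print('rail',q,np.degrees(q[2]))
print(np.round(f,1))
P=[(T,t([(229,268),(274,404)]),.06),(S,s([(206,364),(358,368)]),.06),(T,t([(235,298),(276,430)]),.0),(S,s([(211,428),(358,432)]),.0)]
for c,L,z in P:
    for uv in L:print(z,ray(c,uv,z)*1000)
print('jar',ray(T,t([(697,113)])[0],.055),'tape',ray(T,t([(111,362)])[0],.02))
E
```

```text
cams [0.22370823 0.00942366 1.40875288] [0.36800514 0.66292823 0.77883181]
bay [ 0.67023025 -0.01495046  0.06969089] 3.9929936804780435
bay [ 0.66913549 -0.01704849  0.07191744] 4.120565667397804
bay [ 0.66929702 -0.01606678  0.07222362] 4.1381087240011425
[-0.1 -0.3  0.5 -0.6  0.6  1.1  0.3  0.7 -0.7  1.2 -1.1  1.7  0.7 -0.1
  0.3 -0.4 -0.6 -0.9  0.3  0.2]
rail [ 0.51787024 -0.12814204  1.6877863 ] 96.70303185195004
rail [ 0.54324568 -0.12708634  1.86162206] 106.66308727710468
rail [ 0.51916004 -0.12991433  1.68659141] 96.6345696125739
[ 4.7 15.3  0.2 -1.1 -0.1 -1.6  4.8 15.3  0.2 -0.9 -1.6 -0.7 20.5  1.3
 -2.9 -0.3 19.8  2.  -2.3  0.1 17.8  0.7 -2.3 -0.4]
0.06 [591.60720611  72.43164678  60.        ]
0.06 [499.55677504  53.33737014  60.        ]
0.06 [588.85861406  73.67265243  60.        ]
0.06 [495.20153276  57.09233306  60.        ]
0.0 [586.84572153  73.3947951    0.        ]
0.0 [494.2774991   55.86827147   0.        ]
0.0 [5.88938815e+02 7.70003347e+01 1.11022302e-13]
0.0 [494.41907283  60.29878907   0.        ]
jar [ 0.6606626  -0.24288598  0.055     ] tape [0.54845737 0.15763722 0.02      ]
```

Run:
```python
from h import *
T=load('top0.npz');S=load('side0.npz')
t=lambda L:[(u/5+200-.4,v/5+145-.4) for u,v in L]
s=lambda L:[(u/3.8+180-.4,v/3.8+135-.4) for u,v in L]
rT=(T,[(125,15,30),(125,-15,30),(125,-15,0),(-125,15,30),(-125,-15,30),(-125,-15,0)],t([(348,340),(360,378),(362,390),(720,252),(731,290),(733,300)]))
rS=(S,[(125,15,30),(125,-15,30),(125,15,0),(125,-15,0),(-125,15,30),(-125,-15,30)],s([(308,322),(352,325),(310,349),(350,353),(344,88),(382,90)]))
fl=lambda o:(o[0],[(a,-b,c) for a,b,c in o[1]],o[2])
for o in ([rT],[rS],[rT,rS]):
    q,f=fit([fl(x) for x in o],[.55,-.1,1.6]);print('rail',q,np.degrees(q[2]))
print(np.round(f,1))
b=[.6693,-.0161,.0722]
c,sn=np.cos(b[2]),np.sin(b[2]);Ri=np.array([[c,sn],[-sn,c]])
for n,p in dict(railc=q[:2],e1=w(q,[(125,0,15)])[0,:2],e2=w(q,[(-125,0,15)])[0,:2],post=(.5895,.0745),yel=(.4960,.0565),jar=(.66,-.243),tape=(.548,.158)).items():print(n,np.round(Ri@(np.array(p)-b[:2])*1000,1))
```

```text
rail [ 0.54426112 -0.12592973  1.69160464] 96.92180654365673
rail [ 0.5418659  -0.12727622  1.68804655] 96.7179427158996
rail [ 0.54277024 -0.12663018  1.69113525] 96.89491231287855
[ 0.8 -0.2  0.5  0.9  0.3  0.4  0.2 -0.3  0.5  0.7 -1.3  0.9 -0.4 -0.
 -0.2 -0.  -0.7  0.7  0.3  0.4 -0.5 -0.3 -0.4 -0.2]
railc [-134.2 -101.1]
e1 [-140.2   23.7]
e2 [-128.2 -226. ]
post [-73.1  96.1]
yel [-167.6   84.9]
jar [ -25.6 -225.6]
tape [-108.4  182.4]
```

```bash
python3 -m pendant '[[[0,0,0],[0,-0.117,0],1],[[0,0,0],[0,-0.117,0],1],[[0,0,0],[0,-0.117,0],1],[[0,0,0],[0,-0.117,0],1],[[1.2,0,-3.6],[0,0,0],1],[[1.2,0,-3.6],[0,0,0],1],[[1.2,0,-3.6],[0,0,0],1],[[1.2,0,-3.6],[0,0,0],1],[[1.2,0,-3.6],[0,0,0],1],[[1.2,0,-3.6],[0,0,0],1],[[1.2,0,-3.6],[0,0,0],1],[[1.2,0,-3.6],[0,0,0],1],[[1.2,0,-3.6],[0,0,0],1],[[1.2,0,-3.6],[0,0,0],1],[[1.2,0,-3.6],[0,0,0],1],[[1.2,0,-3.6],[0,0,0],1]]'
cat >> h.py <<'E'
B=[.6693,-.0161,.0722]
def tobay(p):
    c,s=np.cos(B[2]),np.sin(B[2]);d=np.asarray(p)[:2]-B[:2];return 1000*np.array([c*d[0]+s*d[1],-s*d[0]+c*d[1]])
def goto(bot,bx,by,z=None):
    """needed shift in tool axes (cm) to bring TCP to bay (bx,by) mm, height z m"""
    st=bot.read_state();R=np.array(st['tcp_rot']);p=np.array(st['position'])
    g=w(B,[(bx,by,0)])[0];g[2]=p[2] if z is None else z
    yaw=np.degrees(np.arctan2(R[1,0],R[0,0])-B[2])
    print('t',round(st['time_s'],2),'tcp bay',np.round(tobay(p),1),'z',round(p[2],4),'yaw rel bay',round(yaw,2),'F',np.round(st['force'],1),'shift cm',np.round(R.T@(g-p)*100,2),'open',round(st['opening'],2),'down',np.round(R[:,1],3))
E
python3 - <<'E'
from h import *
from rig import bot
goto(bot,-185,-51,.082)
E
```

```text
time_s: 1.43
position: [0.416, 0.154, 0.2921]
tcp_rot: [[0.997, -0.0, -0.071], [0.071, 0.0, 0.997], [-0.0, -1.0, 0.0]]
force: [1.1, -0.6, -0.8]
opening: 0.008
t 1.43 tcp bay [-240.4  187.9] z 0.2921 yaw rel bay -0.05 F [ 1.1 -0.6 -0.8] shift cm [  5.57  21.01 -23.89] open 0.01 down [-0.  0. -1.]
```

```bash
python3 -m pendant '[[[0.6,2.0,-3.0],[0,0,0],1],[[0.7,2.0,-3.0],[0,0,0],1],[[0.7,2.0,-3.0],[0,0,0],1],[[0.7,2.0,-3.0],[0,0,0],1],[[0.7,2.5,-3.0],[0,0,0],1],[[0.7,2.5,-3.0],[0,0,0],1],[[0.7,2.5,-3.0],[0,0,0],1],[[0.7,2.5,-2.9],[0,0,0],1],[[0,3,0],[0,0,0],1],[[0,0,0],[0,0,0],1]]'
python3 - <<'E'
from h import *
from rig import bot
import cv2
goto(bot,-185,-51,.082)
c=bot.capture("side");cv2.imwrite("pics/side1.png",cv2.resize(c["img"][100:300,150:350,::-1],None,fx=3,fy=3,interpolation=cv2.INTER_CUBIC))
E
```

```text
time_s: 2.27
position: [0.486, -0.0798, 0.0774]
tcp_rot: [[0.998, -0.008, -0.068], [0.068, 0.003, 0.998], [-0.008, -1.0, 0.004]]
force: [-0.8, 0.4, 0.2]
opening: 0.007
t 2.27 tcp bay [-187.5  -50.3] z 0.0774 yaw rel bay -0.26 F [-0.8  0.4  0.2] shift cm [ 0.24 -0.46 -0.07] open 0.01 down [-0.008  0.003 -1.   ]
```

View pics/side1.png

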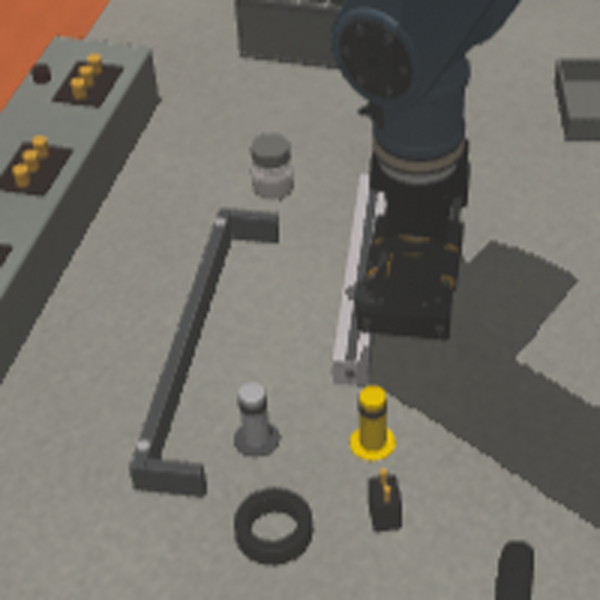

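```bash
python3 -m pendant '[[[0.8,-0.3,0],[0,0,0],1],[[0.6,0,0],[0,0,0],1],[[0.6,0,0],[0,0,0],1],[[0.6,0,0],[0,0,0],1],[[0.6,0,0],[0,0,0],1],[[0.6,0,0],[0,0,0],1],[[0.6,0,0],[0,0,0],1],[[0.6,0,0],[0,0,0],1],[[0.6,0,0],[0,0,0],1],[[0.6,0,0],[0,0,0],1],[[0.6,0,0],[0,0,0],1],[[0,0,0],[0,0,0],1]]'
python3 - <<'E'
from h import *
from rig import bot
import cv2
goto(bot,-106,-51,.080)
for n,(a,b,e,f) in dict(side=(130,290,180,320),top=(145,255,200,360)).items():
    c=bot.capture(n);k=5 if n=='top' else 3.7
    cv2.imwrite(f"pics/{n}2.png",cv2.resize(c["img"][a:b,e:f,::-1],None,fx=k,fy=k,interpolation=cv2.INTER_CUBIC));np.savez(n+'2.npz',**c)
E
```

```text
time_s: 3.32
position: [0.5577, -0.0742, 0.0853]
tcp_rot: [[0.997, 0.003, -0.071], [0.071, -0.001, 0.997], [0.003, -1.0, -0.001]]
force: [-0.3, 0.6, -0.7]
opening: 0.007
t 3.32 tcp bay [-115.5  -49.9] z 0.0853 yaw rel bay -0.05 F [-0.3  0.6 -0.7] shift cm [ 0.95  0.53 -0.11] open 0.01 down [ 0.003 -0.001 -1.   ]
```

View pics/side2.png

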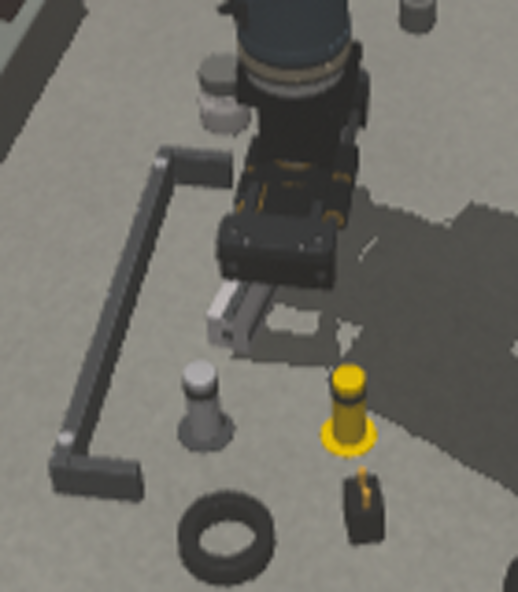

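View pics/top2.png

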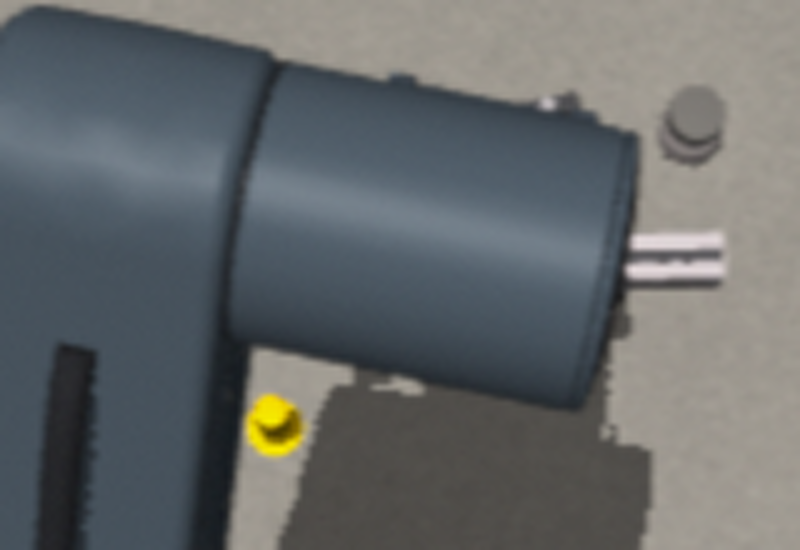

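```bash
cat >> h.py <<'E'
def rail(obsT,obsS,q0,T=None,S=None):
    """obs: list of (model pt, raw pixel)"""
    o=[]
    if obsT:o.append((T,[a for a,_ in obsT],[b for _,b in obsT]))
    if obsS:o.append((S,[a for a,_ in obsS],[b for _,b in obsS]))
    q,f=fit(o,q0);e1,e2=w(q,[(125,0,15),(-125,0,15)])
    print('rail c',np.round(tobay(q[:2]),1),'e1',np.round(tobay(e1),1),'e2',np.round(tobay(e2),1),'theta',round(90-np.degrees(q[2]-B[2]),1),'res',np.round(f,1))
    return q
E
python3 - <<'E'
from h import *
T=load('top0.npz');S=load('side0.npz')
t=lambda u,v:(u/5+200-.4,v/5+145-.4)
s=lambda u,v:(u/3.7+180-.4,v/3.7+130-.4)
rail([((-125,-15,30),t(723,232)),((-125,15,30),t(725,277)),((-125,15,0),t(725,287))],[((125,-15,30),s(207,315)),((125,-15,0),s(210,342)),((125,15,0),s(239,348)),((125,15,30),s(245,322))],[.57,-.12,1.5],T,S)
E
```

```text
rail c [ -94.4 -105. ] e1 [-72.8  18.1] e2 [-116.1 -228.1] theta 10.0 res [ 0.4  0.   0.5 -0.2 -0.8  0.1 -0.6 -0.6 -0.6 -0.1  2.3  0.9  0.1  0.1]
```

```bash
python3 -m pendant '[[[-1.0,0.4,0],[0,0,0],1],[[0,0,2.6],[0,0,0],1],[[0,0,2.6],[0,0,0],1],[[0.55,0,0],[0,0,0],1],[[0.55,0,0],[0,0,0],1],[[0.55,0,0],[0,0,0],1],[[0.55,0,0],[0,0,0],1],[[0.55,0,0],[0,0,0],1],[[0.5,0,0],[0,0,0],1],[[0.5,0,0],[0,0,0],1],[[0,0,0],[0,0,0],1]]'
python3 - <<'E'
from h import *
from rig import bot
goto(bot,-88,2,.080)
E
python3 -m pendant '[[[-2,0,0],[0,0,0],1],[[-1.5,0,0],[0,0,0],1],[[0,-3,0],[0,0,0],1],[[0,-3,0],[0,0,0],1],[[0,0,-4],[0,0.12,0],1],[[0,0,-4],[0,0.08,0],1],[[0,0,-4],[0,0.08,0],1],[[0,0,-4],[0,0,0],1],[[0,0,-4],[0,0,0],1],[[0,0,-4],[0,0,0],1],[[0,0,-4],[0,0,0],1]]'
python3 - <<'E'
from h import *
from rig import bot
import cv2
goto(bot,-132,-263,.080)
for n,(a,b,e,f) in dict(side=(130,290,180,320),top=(145,255,200,360)).items():
    c=bot.capture(n);k=5 if n=='top' else 3.7
    cv2.imwrite(f"pics/{n}3.png",cv2.resize(c["img"][a:b,e:f,::-1],None,fx=k,fy=k,interpolation=cv2.INTER_CUBIC));np.savez(n+'3.npz',**c)
E
```

```text
time_s: 4.33
position: [0.5809, -0.0206, 0.0813]
tcp_rot: [[0.998, 0.002, -0.071], [0.071, -0.0, 0.998], [0.002, -1.0, -0.001]]
force: [0.7, -0.0, -0.4]
opening: 0.004
t 4.33 tcp bay [-88.5   1.9] z 0.0813 yaw rel bay -0.09 F [ 0.7 -0.  -0.4] shift cm [0.05 0.13 0.01] open 0.0 down [ 0.002 -0.    -1.   ]
time_s: 5.25
position: [0.5064, -0.3007, 0.1413]
tcp_rot: [[0.978, 0.001, 0.208], [-0.208, -0.0, 0.978], [0.001, -1.0, -0.0]]
force: [0.3, 0.0, 0.4]
opening: 0.007
t 5.25 tcp bay [-183.  -272.1] z 0.1413 yaw rel bay -16.12 F [0.3 0.  0.4] shift cm [4.64 6.14 2.29] open 0.01 down [ 0.001 -0.    -1.   ]
```

View pics/side3.png

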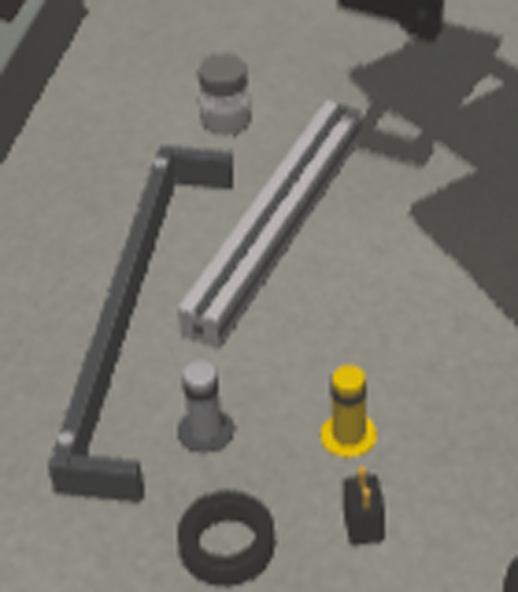

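View pics/top3.png

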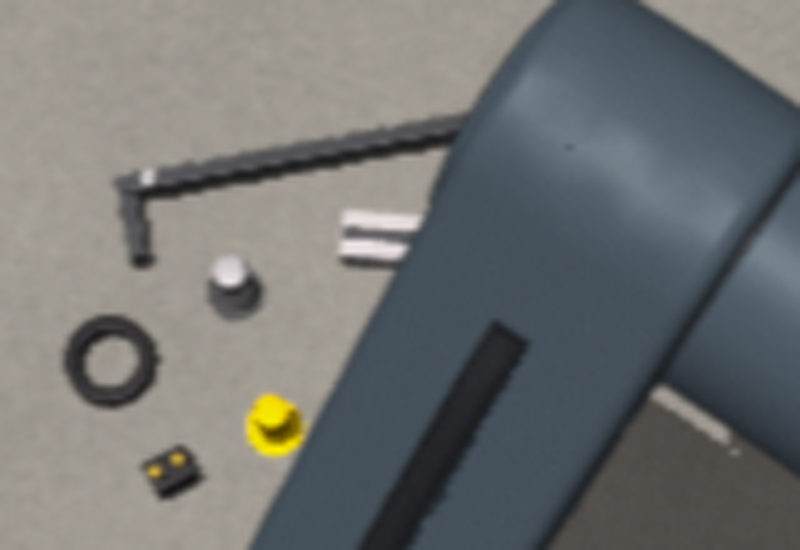

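Run:
```python
from h import *
T=load('top0.npz');S=load('side0.npz')
t=lambda u,v:(u/5+200-.4,v/5+145-.4)
s=lambda u,v:(u/3.7+180-.4,v/3.7+130-.4)
q=rail([((125,-15,30),t(341,211)),((125,15,30),t(340,251)),((125,15,0),t(341,262))],[((125,-15,30),s(180,312)),((125,-15,0),s(181,336)),((125,15,0),s(218,347)),((125,15,30),s(218,322)),((-125,-15,30),s(332,101)),((-125,15,30),s(362,113))],[.58,-.12,1.4],T,S)
```

```text
rail c [ -88.7 -102.1] e1 [-52.8  17.7] e2 [-124.7 -221.8] theta 16.7 res [ 0.6 -0.2 -0.2  0.6 -0.2  0.7 -0.5 -1.2  0.1  0.2  0.2  0.7 -0.5 -0.3
 -0.6  0.3  0.5 -0.2]
```

Run:
```python
from h import *
from rig import bot
goto(bot,-136.2,-260,.080)
```

```text
t 5.35 tcp bay [-182.8 -277.4] z 0.1418 yaw rel bay -16.48 F [0.7 0.7 0.1] shift cm [3.94 6.19 3.02] open 0.0 down [ 0.004 -0.006 -1.   ]
```

```bash
python3 -m pendant '[[[2,0,0],[0,0,0],1],[[1.95,0,1.5],[0,0,0],1],[[0,3,0],[0,0,0],1],[[0,3,0],[0,0,0],1],[[0,0,0],[0,0,0],1]]'
python3 - <<'E'
from h import *
from rig import bot
goto(bot,-136.2,-260,.080)
E
```

```text
time_s: 5.77
position: [0.5463, -0.2893, 0.0762]
tcp_rot: [[0.978, -0.008, 0.207], [-0.207, 0.006, 0.978], [-0.009, -1.0, 0.005]]
force: [-0.0, 0.5, -0.2]
opening: 0.011
t 5.77 tcp bay [-142.3 -263.6] z 0.0762 yaw rel bay -16.07 F [-0.   0.5 -0.2] shift cm [ 0.49 -0.38  0.52] open 0.01 down [-0.008  0.006 -1.   ]
```

```bash
python3 -m pendant '[[[0.4,-0.2,0],[0,0.01,0],1],[[0,0,0.9],[0,0,0],1],[[0,0,0.6],[0,0,0],1],[[0,0,0.6],[0,0,0],1],[[0,0,0.6],[0,0,0],1],[[0,0,0.6],[0,0,0],1],[[0,0,0.6],[0,0,0],1],[[0,0,0.6],[0,0,0],1],[[0,0,0.6],[0,0,0],1],[[0,0,0.6],[0,0,0],1],[[0,0,0.6],[0,0,0],1],[[0,0,0.6],[0,0,0],1],[[0,0,0.6],[0,0,0],1],[[0,0,0],[0,0,0],1]]'
python3 - <<'E'
from h import *
from rig import bot
import cv2
goto(bot,-100,-220,.080)
for n,(a,b,e,f) in dict(side=(130,290,180,320),top=(145,255,200,360)).items():
    c=bot.capture(n);k=5 if n=='top' else 3.7
    cv2.imwrite(f"pics/{n}4.png",cv2.resize(c["img"][a:b,e:f,::-1],None,fx=k,fy=k,interpolation=cv2.INTER_CUBIC))
E
```

```text
time_s: 6.93
position: [0.5689, -0.218, 0.083]
tcp_rot: [[0.976, -0.001, 0.217], [-0.217, 0.001, 0.976], [-0.001, -1.0, 0.001]]
force: [-0.9, 0.4, 0.0]
opening: 0.006
t 6.93 tcp bay [-114.7 -194.2] z 0.083 yaw rel bay -16.64 F [-0.9  0.4  0. ] shift cm [ 2.15  0.3  -2.05] open 0.01 down [-0.001  0.001 -1.   ]
```

View pics/side4.png

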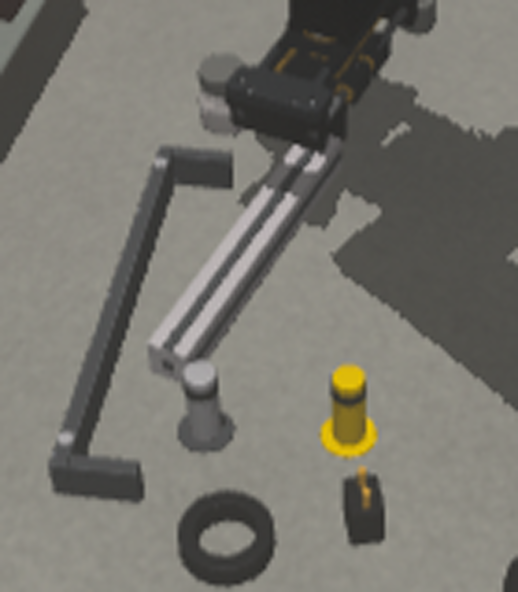

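View pics/top4.png

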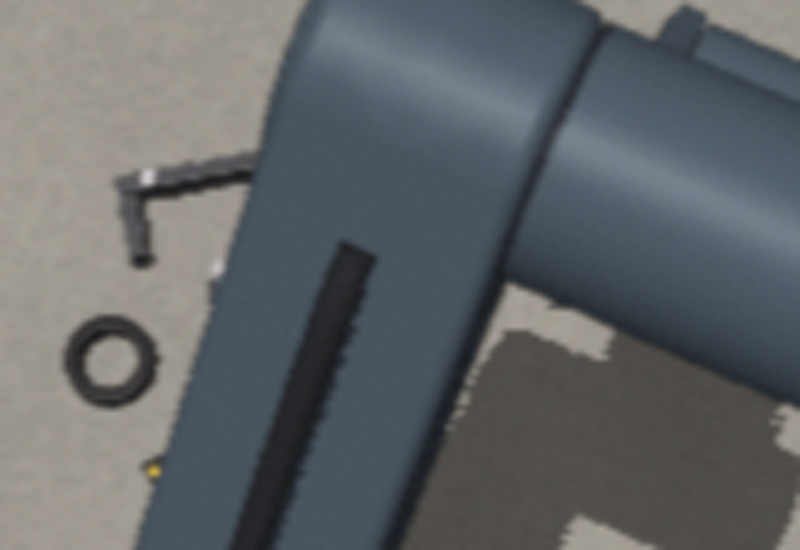

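Run:
```python
from h import *
S=load('side0.npz')
s=lambda u,v:(u/3.7+180-.4,v/3.7+130-.4)
for z,p in ((.03,(151,345)),(0,(152,367)),(.03,(188,356))):print(tobay(ray(S,s(*p),z)))
```

```text
[-27.8054798   50.14012242]
[-24.23032638  44.24814601]
[-54.82775823  56.4831984 ]
```

```bash
python3 -m pendant '[[[0,0,0.6],[0,0,0],1],[[0,0,0.6],[0,0,0],1],[[0,0,0.6],[0,0,0],1],[[0,0,0.6],[0,0,0],1],[[0,0,0.6],[0,0,0],1],[[0,0,0.6],[0,0,0],1],[[0,0,0.6],[0,0,0],1],[[0,0,0.6],[0,0,0],1],[[0,0,0],[0,0,0],1]]'
python3 - <<'E'
from h import *
from rig import bot
import cv2
goto(bot,-100,-220,.080)
for n,(a,b,e,f) in dict(side=(130,290,180,320)).items():
    c=bot.capture(n);k=5 if n=='top' else 3.7
    cv2.imwrite(f"pics/{n}5.png",cv2.resize(c["img"][a:b,e:f,::-1],None,fx=k,fy=k,interpolation=cv2.INTER_CUBIC))
E
```

```text
time_s: 7.78
position: [0.5795, -0.1713, 0.0833]
tcp_rot: [[0.976, -0.0, 0.216], [-0.216, 0.001, 0.976], [-0.0, -1.0, 0.001]]
force: [0.0, -0.5, 0.3]
opening: 0.004
t 7.78 tcp bay [-100.8 -148.3] z 0.0833 yaw rel bay -16.62 F [ 0.  -0.5  0.3] shift cm [ 2.13  0.32 -6.85] open 0.0 down [-0.     0.001 -1.   ]
```

View pics/side5.png

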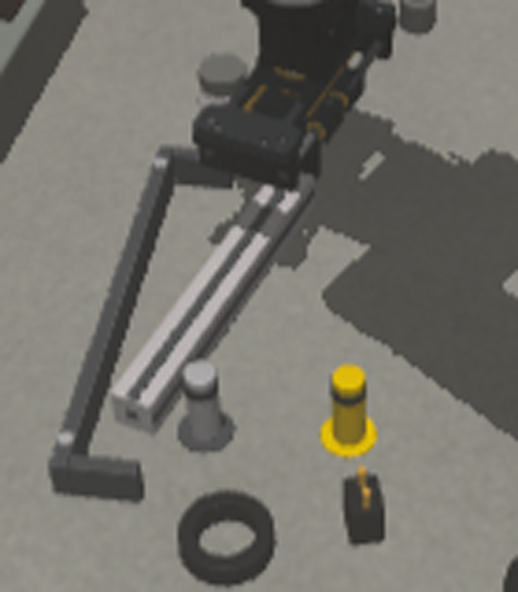

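Run:
```python
from h import *
S=load('side0.npz')
s=lambda u,v:(u/3.7+180-.4,v/3.7+130-.4)
for z,p in ((.03,(114,391)),(0,(115,417)),(.03,(152,402)),(0,(152,430))):print(tobay(ray(S,s(*p),z)))
```

```text
[-12.89734706  93.50563846]
[-9.63204676 91.60395414]
[-39.90838459  99.30184431]
[-36.97478152  99.16979519]
```

```bash
python3 -m pendant '[[[0,0,0.6],[0,0,0],1],[[0,0,0.6],[0,0,0],1],[[0,0,0.6],[0,0,0],1],[[0,0,0.5],[0,0,0],1],[[0,0,0.5],[0,0,0],1],[[0,0,0],[0,0,0],1]]'
python3 - <<'E'
from h import *
from rig import bot
import cv2
goto(bot,-100,-220,.080)
for n,(a,b,e,f) in dict(side=(130,290,180,320)).items():
    c=bot.capture(n);k=5 if n=='top' else 3.7
    cv2.imwrite(f"pics/{n}6.png",cv2.resize(c["img"][a:b,e:f,::-1],None,fx=k,fy=k,interpolation=cv2.INTER_CUBIC))
E
```

```text
time_s: 8.33
position: [0.5856, -0.1443, 0.0833]
tcp_rot: [[0.976, 0.0, 0.216], [-0.216, 0.001, 0.976], [-0.0, -1.0, 0.001]]
force: [-0.1, -0.7, 0.8]
opening: 0.007
t 8.33 tcp bay [ -92.7 -121.8] z 0.0833 yaw rel bay -16.63 F [-0.1 -0.7  0.8] shift cm [ 2.11  0.33 -9.61] open 0.01 down [ 0.     0.001 -1.   ]
```

View pics/side6.png

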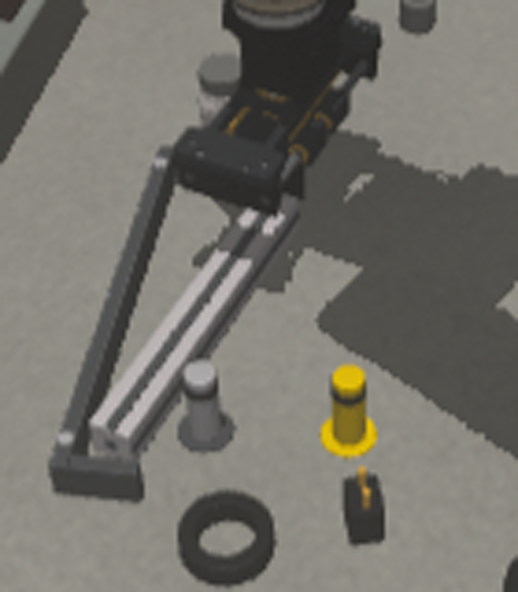

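```bash
python3 -m pendant '[[[0,0,-2],[0,0,0],1],[[-2.5,0,0],[0,0,0],1],[[-2.5,0,0],[0,-0.1,0],1],[[0,0,0],[0,-0.1,0],1],[[0,0,0],[0,-0.09,0],1],[[0,0,1.7],[0,0,0],1],[[0,0,1.7],[0,0,0],1],[[0,0,0],[0,0,0],1]]'
python3 - <<'E'
from h import *
from rig import bot
import cv2
goto(bot,-60,-92,.080)
for n,(a,b,e,f) in dict(side=(130,290,180,320)).items():
    c=bot.capture(n);k=5 if n=='top' else 3.7
    cv2.imwrite(f"pics/{n}7.png",cv2.resize(c["img"][a:b,e:f,::-1],None,fx=k,fy=k,interpolation=cv2.INTER_CUBIC))
E
```

```text
time_s: 9.05
position: [0.5284, -0.1176, 0.083]
tcp_rot: [[0.997, -0.003, -0.072], [0.072, 0.002, 0.997], [-0.003, -1.0, 0.003]]
force: [0.2, 0.6, 0.9]
opening: 0.006
t 9.05 tcp bay [-147.9  -91.1] z 0.083 yaw rel bay 0.02 F [0.2 0.6 0.9] shift cm [ 8.79  0.28 -0.1 ] open 0.01 down [-0.003  0.002 -1.   ]
```

View pics/side7.png

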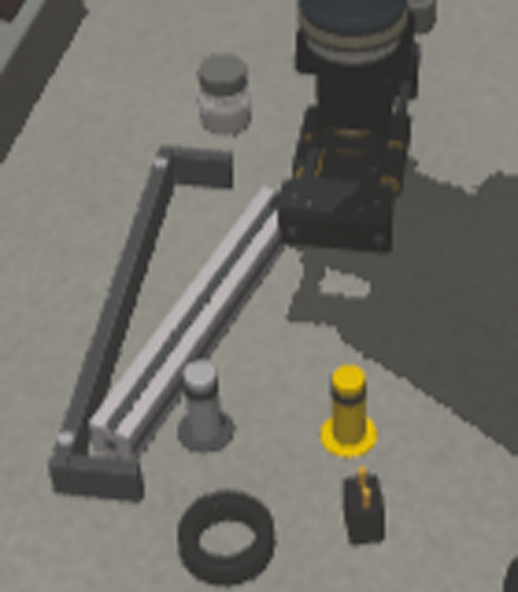

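Run:
```python
from h import *
S=load('side0.npz')
s=lambda u,v:(u/3.7+180-.4,v/3.7+130-.4)
q=rail([],[((125,-15,30),s(91,429)),((125,15,30),s(132,440)),((-125,-15,30),s(264,187))],[.62,-.02,1.3],None,S)
```

```text
rail c [-55.2   8.5] e1 [-20.2 128.5] e2 [ -90.1 -111.5] theta 16.3 res [ 0.2 -0.8  0.   0.2 -0.2  0.7]
```

```bash
python3 -m pendant '[[[1.2,0,0],[0,0,0],1],[[1.2,0,0],[0,0,0],1],[[0.6,0,0],[0,0,0],1],[[0.6,0,0],[0,0,0],1],[[0.6,0,0],[0,0,0],1],[[0.6,0,0],[0,0,0],1],[[0.6,0,0],[0,0,0],1],[[0.6,0,0],[0,0,0],1],[[0.6,0,0],[0,0,0],1],[[0.6,0,0],[0,0,0],1],[[0.6,0,0],[0,0,0],1],[[0.6,0,0],[0,0,0],1],[[0,0,0],[0,0,0],1]]'
python3 - <<'E'
from h import *
from rig import bot
import cv2
goto(bot,-45,-92,.080)
for n,(a,b,e,f) in dict(side=(130,290,180,320)).items():
    c=bot.capture(n);k=5 if n=='top' else 3.7
    cv2.imwrite(f"pics/{n}8.png",cv2.resize(c["img"][a:b,e:f,::-1],None,fx=k,fy=k,interpolation=cv2.INTER_CUBIC))
E
```

```text
time_s: 10.18
position: [0.6154, -0.1144, 0.0834]
tcp_rot: [[0.997, 0.002, -0.071], [0.071, -0.001, 0.997], [0.002, -1.0, -0.001]]
force: [-0.4, -1.1, 0.6]
opening: 0.008
t 10.18 tcp bay [-60.9 -94.1] z 0.0834 yaw rel bay -0.04 F [-0.4 -1.1  0.6] shift cm [1.59 0.35 0.21] open 0.01 down [ 0.002 -0.001 -1.   ]
```

View pics/side8.png

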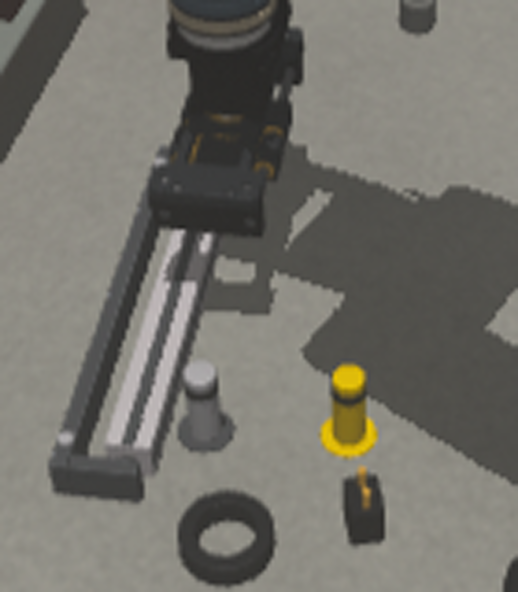

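```bash
python3 -m pendant '[[[-1.0,0,0],[0,0,0],1],[[0,0,3.5],[0,0,0],1],[[0,0,3.5],[0,0,0],1],[[0,0,3.5],[0,0,0],1],[[0.6,0,0],[0,0,0],1],[[0.6,0,0],[0,0,0],1],[[0.6,0,0],[0,0,0],1],[[0.5,0,0],[0,0,0],1],[[0.4,0,0],[0,0,0],1],[[0,0,0],[0,0,0],1]]'
python3 - <<'E'
from h import *
from rig import bot
import cv2
goto(bot,-40,8,.080)
for n,(a,b,e,f) in dict(side=(130,290,180,320)).items():
    c=bot.capture(n);k=5 if n=='top' else 3.7
    cv2.imwrite(f"pics/{n}9.png",cv2.resize(c["img"][a:b,e:f,::-1],None,fx=k,fy=k,interpolation=cv2.INTER_CUBIC))
E
```

```text
time_s: 11.07
position: [0.6243, -0.0096, 0.0833]
tcp_rot: [[0.998, 0.002, -0.07], [0.07, -0.0, 0.998], [0.002, -1.0, -0.0]]
force: [0.4, -0.6, -1.2]
opening: 0.007
t 11.07 tcp bay [-44.4   9.7] z 0.0833 yaw rel bay -0.15 F [ 0.4 -0.6 -1.2] shift cm [ 0.44  0.33 -0.17] open 0.01 down [ 0.002 -0.    -1.   ]
```

View pics/side9.png

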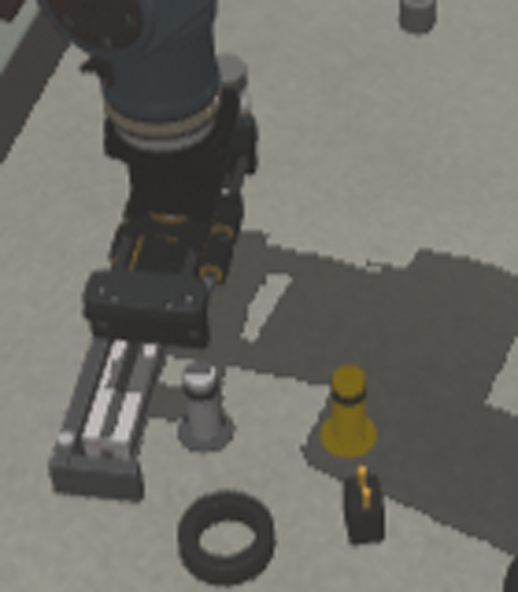

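```bash
python3 -m pendant '[[[0.2,0,0],[0,0,0],1],[[0.2,0,0],[0,0,0],1],[[0,0,0],[0,0,0],1]]'; python3 -m pendant '[[[0.15,0,0],[0,0,0],1],[[0,0,0],[0,0,0],1]]'
```

```text
time_s: 11.37
position: [0.6274, -0.0086, 0.0832]
tcp_rot: [[0.998, 0.0, -0.071], [0.071, -0.0, 0.998], [0.0, -1.0, -0.0]]
force: [-0.5, -1.4, -0.4]
opening: 0.009
time_s: 11.53
position: [0.6279, -0.0083, 0.0831]
tcp_rot: [[0.997, -0.002, -0.071], [0.071, -0.0, 0.997], [-0.002, -1.0, -0.0]]
force: [-3.7, -2.1, 1.4]
opening: 0.004
```

```bash
python3 -m pendant '[[[0.2,0,0],[0,0,0],1],[[0,0,0],[0,0,0],1]]';python3 -m pendant '[[[-1.5,0,0],[0,0,0],1],[[-2,0,0],[0,0,0],1],[[-3.5,0,0],[0,0,0],1],[[-3.5,-2,0],[0,0,0],1],[[-3.5,-3,0],[0,0,0],1],[[0,0,0],[0,0,0],1]]'
python3 - <<'E'
from h import *
from rig import bot
import cv2
goto(bot,-40,8,.080)
for n,(a,b,e,f) in dict(side=(130,290,180,320),top=(145,255,200,360)).items():
    c=bot.capture(n);k=5 if n=='top' else 3.7
    cv2.imwrite(f"pics/{n}10.png",cv2.resize(c["img"][a:b,e:f,::-1],None,fx=k,fy=k,interpolation=cv2.INTER_CUBIC))
E
```

```text
time_s: 11.7
position: [0.6282, -0.0081, 0.083]
tcp_rot: [[0.997, -0.007, -0.072], [0.072, -0.0, 0.997], [-0.007, -1.0, 0.0]]
force: [-6.6, -3.9, 4.9]
opening: 0.005
time_s: 12.2
position: [0.4888, -0.0164, 0.1328]
tcp_rot: [[0.998, -0.004, -0.07], [0.07, 0.001, 0.998], [-0.004, -1.0, 0.002]]
force: [-0.7, -0.3, 0.8]
opening: 0.004
t 12.2 tcp bay [-180.1   12.7] z 0.1328 yaw rel bay -0.1 F [-0.7 -0.3  0.8] shift cm [14.03  5.23 -0.45] open 0.0 down [-0.004  0.001 -1.   ]
```

View pics/side10.png

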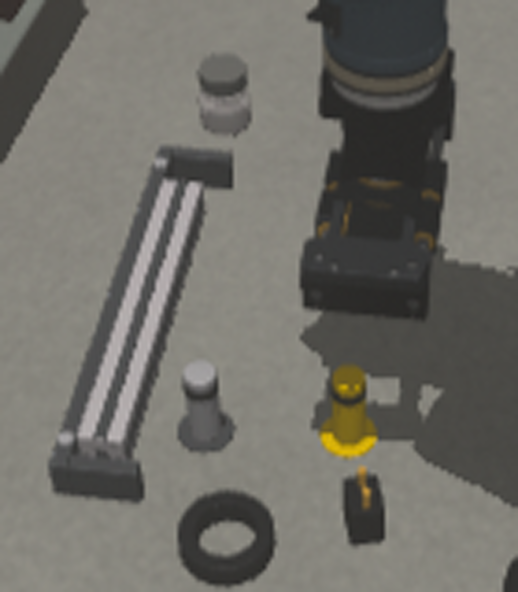

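View pics/top10.png

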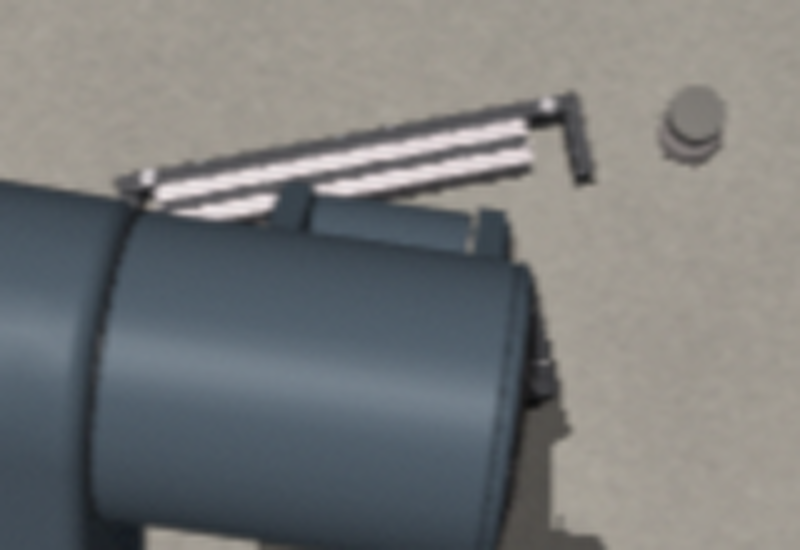

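Run:
```python
import cv2
from rig import bot
c=bot.capture("side")["img"][...,::-1]
cv2.imwrite("pics/side11.png",cv2.resize(c[168:270,190:250],None,fx=5.8,fy=5.8,interpolation=cv2.INTER_CUBIC))
from h import *
S=load('side0.npz')
```

```text
(no output)
```

View pics/side11.png

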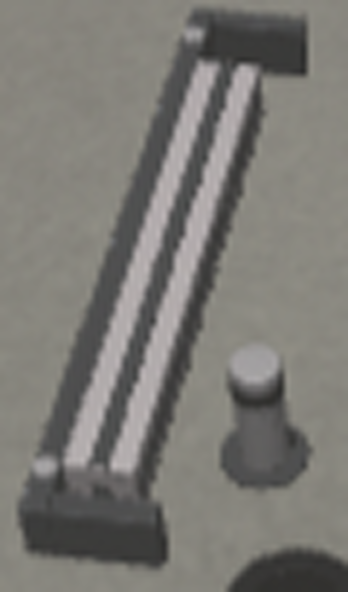

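Run:
```python
from h import *
S=load('side0.npz');T=load('top0.npz')
s=lambda u,v:(u/5.8+190-.4,v/5.8+168-.4)
t=lambda u,v:(u/5+200-.4,v/5+145-.4)
o=[((125,-15,30),s(66,466)),((125,15,30),s(136,472)),((-125,-15,30),s(200,61)),((-125,15,30),s(262,67))]
rail([],o,[.66,-.02,1.6],None,S)
rail([((-125,-15,30),t(526,119)),((-125,15,30),t(533,160)),((125,-15,30),t(156,185))],[],[.66,-.02,1.6],T)
```

```text
rail c [-14.9   9.2] e1 [-14.9 134.2] e2 [ -15.  -115.8] theta 0.0 res [-0.1 -0.3  0.1  0.   0.1  0.2 -0.1  0.1]
rail c [-13.3   7.6] e1 [-12.5 132.6] e2 [ -14.  -117.3] theta 0.4 res [-0.1 -0.1  0.2  0.1 -0.1 -0. ]
```

The rail fits as flush, at θ ≈ 0. I'll confirm the seating with a light press near each end.

```bash
python3 -m pendant '[[[0,0,-3.3],[0,0,0],1],[[0,0,-3.3],[0,0,0],1],[[0,0,-3.3],[0,0,0],1],[[2,2.5,0],[0,0,0],1],[[3.5,2.5,0],[0,0,0],1],[[3.5,0,0],[0,0,0],1],[[2.5,0,0],[0,0,0],1],[[0.8,0,0],[0,0,0],1],[[0,0,0],[0,0,0],1]]'
python3 - <<'E'
from h import *
from rig import bot
goto(bot,-40,-88,.083)
E
```

```text
time_s: 13.1
position: [0.6266, -0.1078, 0.0803]
tcp_rot: [[0.997, 0.004, -0.073], [0.073, -0.001, 0.997], [0.004, -1.0, -0.002]]
force: [-0.1, -0.9, -0.1]
opening: 0.006
t 13.1 tcp bay [-49.2 -88.4] z 0.0803 yaw rel bay 0.03 F [-0.1 -0.9 -0.1] shift cm [ 0.92 -0.26  0.04] open 0.01 down [ 0.004 -0.001 -1.   ]
```

```bash
python3 -m pendant '[[[0.4,0,0],[0,0,0],1],[[0.4,0,0],[0,0,0],1],[[0.2,0,0],[0,0,0],1],[[0,0,0],[0,0,0],1],[[0,0,0],[0,0,0],1]]'
python3 - <<'E'
from h import *
from rig import bot
goto(bot,-40,-88,.083)
E
```

```text
time_s: 13.52
position: [0.6324, -0.107, 0.0814]
tcp_rot: [[0.997, -0.0, -0.071], [0.071, 0.0, 0.997], [-0.0, -1.0, 0.0]]
force: [-0.4, -0.1, -0.3]
opening: 0.002
t 13.52 tcp bay [-43.3 -88. ] z 0.0814 yaw rel bay -0.08 F [-0.4 -0.1 -0.3] shift cm [ 0.33 -0.16 -0.  ] open 0.0 down [-0.  0. -1.]
```

```bash
python3 -m pendant '[[[0.3,0,0],[0,0,0],1],[[0.15,0,0],[0,0,0],1],[[0,0,0],[0,0,0],1]]'
python3 - <<'E'
from h import *
from rig import bot
goto(bot,-40,-88,.083)
E
```

```text
time_s: 13.77
position: [0.635, -0.1066, 0.0812]
tcp_rot: [[0.997, -0.006, -0.072], [0.072, 0.001, 0.997], [-0.006, -1.0, 0.001]]
force: [-5.9, -1.8, 3.8]
opening: 0.0
t 13.77 tcp bay [-40.7 -87.8] z 0.0812 yaw rel bay -0.02 F [-5.9 -1.8  3.8] shift cm [ 0.07 -0.18 -0.02] open 0.0 down [-0.006  0.001 -1.   ]
```

```bash
python3 -m pendant '[[[-1.0,0,0],[0,0,0],1],[[0,0,3.4],[0,0,0],1],[[0,0,3.4],[0,0,0],1],[[0,0,3.4],[0,0,0],1],[[0,0,3.1],[0,0,0],1],[[0,0,0],[0,0,0],1],[[0.5,0,0],[0,0,0],1],[[0.3,0,0],[0,0,0],1],[[0.2,0,0],[0,0,0],1],[[0,0,0],[0,0,0],1]]'
python3 - <<'E'
from h import *
from rig import bot
goto(bot,-40,45,.083)
E
```

```text
time_s: 14.6
position: [0.6257, 0.0254, 0.0806]
tcp_rot: [[0.998, -0.007, -0.069], [0.069, 0.001, 0.998], [-0.007, -1.0, 0.002]]
force: [-5.8, 1.6, 1.2]
opening: 0.001
t 14.6 tcp bay [-40.4  44.6] z 0.0806 yaw rel bay -0.16 F [-5.8  1.6  1.2] shift cm [ 0.04 -0.24  0.05] open 0.0 down [-0.007  0.001 -1.   ]
```

The fingertips make contact at x ≈ -40.5 mm at all three places along the rail, so it is seated. I'll back off and do the final check.

```bash
python3 -m pendant '[[[-1.5,0,0],[0,0,0],1],[[-2.5,0,0],[0,0,0],1],[[-3.5,0,0],[0,0,0],1],[[-2,-3.5,0],[0,0,0],1],[[0,-4,0],[0,0,0],1],[[0,-4,0],[0,0,0],1],[[-3,-2,0],[0,0,0],1],[[-3,0,0],[0,0,0],1],[[0,0,-4],[0,0,0],1],[[0,0,-4],[0,0,0],1],[[0,0,-4],[0,0,0],1],[[0,0,-4],[0,0,0],1],[[0,0,-4],[0,0,0],1],[[0,0,0],[0,0,0],1],[[0,0,0],[0,0,0],1]]'
python3 - <<'E'
from rig import bot
import cv2,numpy as np
s=bot.capture("side")["img"][...,::-1];t=bot.capture("top")["img"][...,::-1]
cv2.imwrite("pics/side12.png",s);cv2.imwrite("pics/top12.png",t)
cv2.imwrite("pics/side12c.png",cv2.resize(s[168:270,190:250],None,fx=5.8,fy=5.8,interpolation=cv2.INTER_CUBIC))
E
```

```text
time_s: 15.85
position: [0.4882, -0.189, 0.2165]
tcp_rot: [[0.998, 0.003, -0.064], [0.064, -0.002, 0.998], [0.003, -1.0, -0.002]]
force: [-0.2, 0.6, -1.2]
opening: 0.003
```

View pics/side12.png

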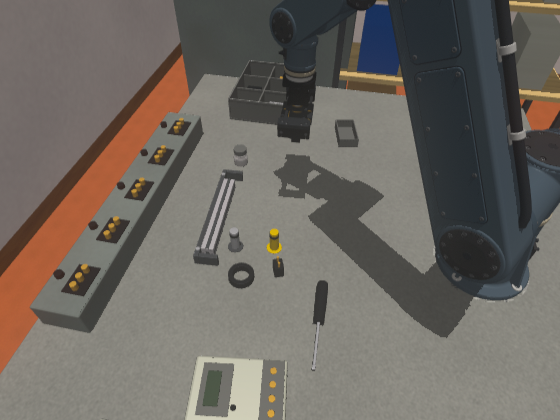

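View pics/top12.png

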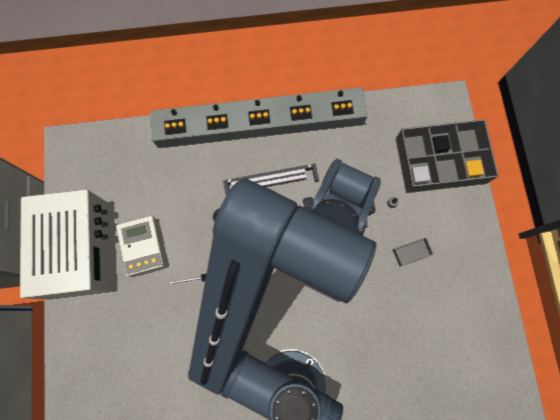

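View pics/side12c.png

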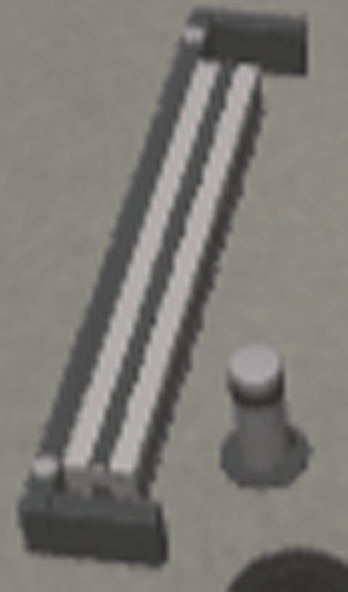

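The rail lies flat against the back wall, at about (212,250) to (232,180) in the side view. The jar, tape, plug, cover and probe have not moved. I'm handing in.

```bash
python3 -c "
from rig import bot
print(bot.hand_in())"
```

```text
the job is handed in; nothing more can be done
None
```

The rail is in the bay: it lies flat against the back wall between the two end walls, and I handed the job in at about 16 s.

**How it went:** with the fingers closed, I swung the +y end in to about 17° and pushed the far end lengthwise so the +y end slipped behind the steel post. I then pushed the other end in and the middle back to the wall. The rail was never gripped or lifted.

**Last checks:**
- **Position:** the side view puts the rail's centreline 14.9 mm in front of the back wall (15 mm means flush) at an angle of 0.0°. Its ends are at y = +134 and −116 mm, inside the ±145 mm walls.
- **Disagreement:** the top view, with the rail partly hidden by the arm, gave 13.3 mm and 0.4°, which is within the 2 mm calibration.
- **Seating:** the fingertips met the rail at nearly the same depth, −40.4 to −40.7 mm, at both ends and the middle. The wrist force there stayed below 10 N.
- **Other things on the bench:** none that I could see had moved. In the last pictures the arm hid part of the top view, and the gripper hid the probe in the side view.

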